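# Roll a row of finger tiles home in their carrier with a brayer

## Task

The eight glazed finger tiles of the sample panel still stand proud of their carrier tray. Take the brayer from its wooden cradle and roll it along the row with firm, steady pressure until every tile is fully home, flush with the tray's rim, pressing on the tiles with the roller only and never so hard (over 25 N) that the glaze chips; then park the brayer upright in its cradle again. Leave the jar, the tape and the palette tile near it alone.

Things in the scene. Friction and masses are not known exactly. Their poses are not given: they have to be found in the camera images.
- stand: Grey levelling stand, base board 140 (x) x 262 (y) x 10 mm, fixed; origin at the centre of its underside, z up. Over it on four levelling screws an aluminium tray, 102 (x) x 210 (y) mm, with eight glazed finger tiles in a row along y, all centred on x = 0. A tile is 84 mm along x, 22.5 mm along y, 8 mm thick; centres every 24 mm, tile 1 at y = -84 mm, tile 8 at y = +84 mm
- row_start (a point): Over the middle of tile 1, at the mean height of the tray's rim (31 mm above the table). The levelling screws are set differently each time: the true rim lies up to 5 mm higher or lower and slopes up to 0.03 rad along the row (up to 7.5 mm off in all at its ends), which no reading tells: feel for it. The tray does not give under the roller
- row_end (a point): Over the middle of tile 8, at the same mean rim height, 168 mm along the stand's +y from row_start. The tiles start 4 to 5 mm proud of the true rim. A brayer whose x axis matches the stand's (or is half a turn round) rolls straight along the row
- tile1 (a joint): Finger tile 1 (y = -84 mm on the stand): how far it is pushed down into the tray, m. 0.005 is home, flush with the rim; it starts at 0 to 0.0012. Two stiff push-fit studs hold it: they slide from about 9 N on, about 2 mm/s faster for each newton more, and do not spring back. The glaze chips above 25 N
- tile2 (a joint): Finger tile 2 (y = -60 mm on the stand): how far it is pushed down into the tray, m. 0.005 is home, flush with the rim; it starts at 0 to 0.0012. Two stiff push-fit studs hold it: they slide from about 9 N on, about 2 mm/s faster for each newton more, and do not spring back. The glaze chips above 25 N
- tile3 (a joint): Finger tile 3 (y = -36 mm on the stand): how far it is pushed down into the tray, m. 0.005 is home, flush with the rim; it starts at 0 to 0.0012. Two stiff push-fit studs hold it: they slide from about 9 N on, about 2 mm/s faster for each newton more, and do not spring back. The glaze chips above 25 N
- tile4 (a joint): Finger tile 4 (y = -12 mm on the stand): how far it is pushed down into the tray, m. 0.005 is home, flush with the rim; it starts at 0 to 0.0012. Two stiff push-fit studs hold it: they slide from about 9 N on, about 2 mm/s faster for each newton more, and do not spring back. The glaze chips above 25 N
- tile5 (a joint): Finger tile 5 (y = +12 mm on the stand): how far it is pushed down into the tray, m. 0.005 is home, flush with the rim; it starts at 0 to 0.0012. Two stiff push-fit studs hold it: they slide from about 9 N on, about 2 mm/s faster for each newton more, and do not spring back. The glaze chips above 25 N
- tile6 (a joint): Finger tile 6 (y = +36 mm on the stand): how far it is pushed down into the tray, m. 0.005 is home, flush with the rim; it starts at 0 to 0.0012. Two stiff push-fit studs hold it: they slide from about 9 N on, about 2 mm/s faster for each newton more, and do not spring back. The glaze chips above 25 N
- tile7 (a joint): Finger tile 7 (y = +60 mm on the stand): how far it is pushed down into the tray, m. 0.005 is home, flush with the rim; it starts at 0 to 0.0012. Two stiff push-fit studs hold it: they slide from about 9 N on, about 2 mm/s faster for each newton more, and do not spring back. The glaze chips above 25 N
- tile8 (a joint): Finger tile 8 (y = +84 mm on the stand): how far it is pushed down into the tray, m. 0.005 is home, flush with the rim; it starts at 0 to 0.0012. Two stiff push-fit studs hold it: they slide from about 9 N on, about 2 mm/s faster for each newton more, and do not spring back. The glaze chips above 25 N
- brayer: Brayer: brown rubber roller in a steel yoke under an upright wooden grip, 0.3 to 0.55 kg. Origin under the middle of the roller, level with its underside; z up; axle along x, rolls along y. Roller 48 mm diameter, 60 mm long. Yoke 74 (x) x 16 (y) mm, legs end at z = 16 mm, crossbar's top at z = 64 mm. Grip 40 (x) x 28 (y) mm, z = 70 to 122 mm, flat faces to +y and -y to pinch
- roller (a joint): Angle through which the brayer's roller has turned in its yoke, rad, 0 at the start; it spins freely either way
- cradle: Fixed wooden cradle of the brayer, base 112 (x) x 66 (y) x 8 mm, two slotted cheeks 55 mm high at x = +-39 mm; origin at the centre of its underside. The yoke's legs drop from above into slots 19 mm wide along y, 27 mm deep, with flared mouths; parked, the brayer's axes match the cradle's and its origin is 12 mm above the cradle's, the roller hanging free of the wood
- glaze_jar: Bystander: blue glaze jar, 59 mm diameter, 111 mm high, origin at the centre of its underside
- tape_roll: Bystander: roll of masking tape lying flat, 100 mm across, 25 mm high, origin at the centre of its underside
- palette_tile: Bystander: white tile with dabs of colour, 80 x 106 x 6 mm, origin at the centre of its underside
Things that resemble listed ones, but are neither listed nor needed, are in the scene too. What is shaped like the brayer but yellow is not meant.

How it is judged:
By the outcome, as a careful person would: the job done as asked, in the order asked, and still so for the second after the job is handed in, with the robot touching nothing.
It also fails if it takes over 66 s, if anything falls off the work surface, if the arm or the gripper's body presses on something with over 40 N, if the wrist force passes 120 N, or if a joint passes its speed limit or range.

## Robot

A 7-joint arm with a two-finger parallel gripper is mounted at the origin on a cart in front of the work surface, level with it; the furniture and walls round the work are solid. World frame = base frame: x ahead of the robot, y to its left, z up, the work surface at z = 0. Lengths are in m, angles in degrees, forces in N, time in s.
With the tool pointing down it reaches from about 0.425 to 0.875 m from the base axis. Payload 4.7 kg.
Tool frame: the origin (TCP) lies between the finger pads; the fingertips stand env.finger_overhang ahead of it and the grasp point (between the pads) lies 5 mm behind it (env.finger_overhang is the distance from the TCP to the fingertips, in m); z points along the fingers, y is the line along which they close (so a half turn about z gives the same grasp; the last joint's range is limited). The gripper opens to 87 mm and grips with 3 to 60 N. Pads are 19 mm wide; open, the fingers measure 117 mm over their backs; the gripper's body (75 mm by 190 mm) begins 51 mm behind the grasp point.
Start: joints at [69.62, 18.392, -4.016, 83.108, 1.295, 78.541, -3.26], TCP at [0.235, -0.606, 0.237] pointing down, gripper open.
Joint ranges: [-163.93, 163.93], [-17.29, 119.83], [-79.2, 71.16], [3.27, 140.29], [-89.18, 269.18], [5.43, 117.66], [-154.24, 154.24]. Speed limits (degrees/s): [147.25, 147.25, 180, 180, 180, 180, 180].

## Interface

Orientations are given as [roll, pitch, yaw] about the fixed x, y, z axes, in that order (R = Rz(yaw) Ry(pitch) Rx(roll)).
In Python, from cell import telemetry, eyes, env, models gives the robot as it stands. The module is installed in compiled form; this text tells all that it offers.
- The arm moves only by the tool drive_tool, never from a script. Its arguments are lists of equal length, an entry for each row: "angular": the turn, a rotation vector about the tool's x, y, z in rad, a list of three; "delta_pos": the shift along the tool's x, y, z in cm, a list of three; "gripper": the finger opening in cm, from 0 to 8.7. A call has 1 to 20 rows; each row shifts and turns the commanded pose from where the row before left it, along the tool's axes as they then stand; what a row does not reach is not made up. A row lasts 1/10 s, in which the tool goes at most 50 mm and 8.59 degrees, less where a joint would pass 70% of its speed; a pose out of reach is approached as far as the arm can. A call with a gripper value outside its range is refused whole. The fingers move at their own pace and stop on an object; "squeeze" is the grip in N (left out, the last holds). Time passes only in rows, so rows that do not move let the fingers close. It gives the time, the measured TCP pose, the force, the opening and the grip force at its end, in the units of the state.
- telemetry.get_obs(): the state, without advancing time (a new reading comes with each control period).
- eyes.read_camera(name): name is "scene" or "top" or "wrist"; returns a dict with "pixels" (400x640x3 uint8, red, green, blue), "mtx" (3x3 intrinsics, pixels), "D" ([k1, k2, p1, p2, k3] as OpenCV has them; the pictures are not rectified), "origin" and "orientation" of the camera in the world. Camera axes: x right, y down, z forward; pixel columns grow to the right and rows downward; lengths in m; the calibration is good to about 2 mm. A picture is of the moment at which its call begins. There is no depth.
- env.sign_off(): hands the job in; it is judged then, once.
Trained networks look in a picture, given as the dict that the camera call returned (one of the last four; its "shot" number tells which), for a name from the list of things; names that differ only in an ending like _2 or _b are one class to them, and where a whole thing is asked for, a point or a joint stands for the part that bears it (a point fixed in the world has none). Each returns a list of dicts, best first, with "p" (0 to 1); they miss things now and then, are a little off and sometimes report something else, mostly with a low value. They report only what shows in the picture. A call takes as long as a camera call. They do not tell look-alikes from the thing itself.
- models.search_frame(picture, target): "centre" ([column, row] in pixels, amid what is visible of it).
- models.cut_out(picture, target): "pixels" (400x640 bool, what is visible of it) and "centre" ([column, row] in pixels, amid what is visible of it).
The state is a dict: "time_s": time; "qpos": joint angles; "joint_velocities": joint speeds; "effort": joint torques, N m; "tool_pos": TCP position; "tool_rot": TCP orientation; "force": force on the tool from outside, world axes, zero at the start; "wrist_torque": the same for the moment, N m; "grip_width": finger opening in m; "grasp_force": force on a finger pad.
Only numpy, scipy, OpenCV 4.12 (cv2) and the standard library are available. Lean on these libraries where they do the work, as an engineer would, in place of code of your own. Each camera call takes 0.05 s, during which the arm holds its last target. There are 200 camera calls.

## Working session

There is one attempt and no reset: what is moved stays moved. The work goes in short steps, Python scripts to look and compute and a tool call to move; the robot and the scene stay as the last step left them, time stands still between calls to the robot, and variables do not carry over. Pictures are saved under pics/ and viewed, at most 10 in all, crops included, and the job is handed in when it is done.

Besides the shell and the picture viewer there is one more tool, called after ">>>" as a command line: name --argument value ..., lists and objects as JSON in quotes. drive_tool: Moves the arm, as the interface text tells. Its arguments: {"type":"object","properties":{"angular":{"type":"array","items":{"type":"array","items":{"type":"number"}}},"delta_pos":{"type":"array","items":{"type":"array","items":{"type":"number"}}},"gripper":{"type":"array","items":{"type":"number"}},"squeeze":{"type":"number"}},"required":["angular","delta_pos","gripper"]}

```bash
mkdir -p pics; cat > h.py <<'E'
import numpy as np, cv2
from cell import telemetry, eyes, env, models
from scipy.spatial.transform import Rotation as R
def rot(o):
    o=np.array(o,float)
    if o.shape==(3,3): return o
    if o.size==4: return R.from_quat(o).as_matrix()
    return R.from_euler('xyz',o,degrees=True).as_matrix()
def save(p,n,crop=None,s=1):
    im=p['pixels'][...,::-1]
    if crop: x0,y0,x1,y1=crop; im=im[y0:y1,x0:x1]
    cv2.imwrite('pics/'+n,cv2.resize(im,None,fx=s,fy=s,interpolation=cv2.INTER_CUBIC))
def ray(p,uv):
    q=cv2.undistortPoints(np.array([[uv]],float),np.array(p['mtx']),np.array(p['D']))[0,0]
    return np.array(p['origin']),rot(p['orientation'])@np.array([q[0],q[1],1.])
def onz(p,uv,z):
    o,d=ray(p,uv); return o+d*(z-o[2])/d[2]
def proj(p,X):
    Rm=rot(p['orientation']); X=np.atleast_2d(X)
    rv=cv2.Rodrigues(Rm.T)[0]; t=-Rm.T@np.array(p['origin'])
    return cv2.projectPoints(X.astype(float),rv,t,np.array(p['mtx']),np.array(p['D']))[0][:,0]
def tri(a,b):
    (o1,d1),(o2,d2)=a,b
    s=np.linalg.lstsq(np.c_[d1,-d2],o2-o1,rcond=None)[0]
    P,Q=o1+s[0]*d1,o2+s[1]*d2
    return (P+Q)/2,np.linalg.norm(P-Q)
E
python3 - <<'E'
from h import *
print(env.finger_overhang); s=telemetry.get_obs(); print(s['tool_pos'],s['tool_rot'],s['time_s'])
for n in ('scene','top','wrist'):
    p=eyes.read_camera(n); save(p,n+'0.png'); print(n,p['origin'],p['orientation'],p['mtx'])
    for t in ('stand','brayer','cradle','glaze_jar','tape_roll','palette_tile'):
        print(t,[(round(d['p'],2),np.round(d['centre']).tolist()) for d in models.search_frame(p,t)][:4])
im=[cv2.imread('pics/%s0.png'%n) for n in('scene','top')]
cv2.imwrite('pics/both.png',cv2.resize(np.vstack(im),None,fx=.75,fy=.75))
E
```

```text
0.014
[ 0.23466759 -0.60557986  0.23544624] [-1.79889461e+02  8.98264267e-03  2.11922405e+01] 0.0
scene [-0.01107751  0.53624634  0.97946222] [-140.06994316    0.86713394 -132.78852098] [[374.26018727   0.         317.33421104]
 [  0.         374.26018727 199.26242888]
 [  0.           0.           1.        ]]
stand [(0.65, [348.0, 214.0])]
brayer [(0.76, [209.0, 239.0]), (0.66, [272.0, 260.0])]
cradle [(0.95, [272.0, 274.0]), (0.46, [241.0, 217.0])]
glaze_jar [(0.82, [272.0, 172.0])]
tape_roll [(0.66, [418.0, 180.0])]
palette_tile [(0.91, [243.0, 218.0])]
top [0.39471171 0.04250083 1.37004997] [-172.23276866   -0.73389316  -89.18442667] [[499.26916261   0.         324.16167701]
 [  0.         499.26916261 204.524881  ]
 [  0.           0.           1.        ]]
stand [(0.91, [343.0, 240.0])]
brayer [(0.96, [202.0, 163.0]), (0.63, [233.0, 233.0]), (0.41, [256.0, 157.0])]
cradle [(0.77, [245.0, 241.0])]
glaze_jar [(0.74, [315.0, 136.0]), (0.54, [339.0, 241.0])]
tape_roll [(0.7, [454.0, 268.0]), (0.61, [375.0, 231.0])]
palette_tile [(0.78, [258.0, 157.0]), (0.22, [316.0, 136.0]), (0.2, [321.0, 244.0])]
wrist [ 0.30645039 -0.57870147  0.38462984] [ 1.63884725e+02 -8.64955430e-02 -6.88341688e+01] [[318.23087999   0.         318.44914959]
 [  0.         318.23087999 202.9303063 ]
 [  0.           0.           1.        ]]
stand []
brayer []
cradle []
glaze_jar []
tape_roll []
palette_tile []
```

View pics/both.png

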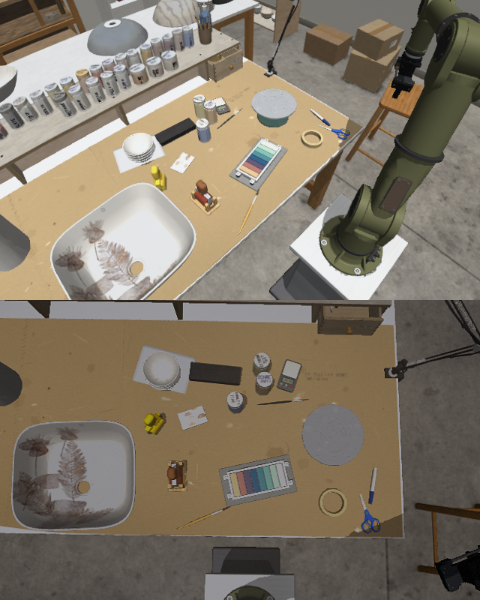

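The scene shows the brown brayer in its wooden cradle at about scene (272,262) and top (236,233). Its lookalike is the yellow one at scene (209,239), top (202,163). The jar could be confused with the other jars at top (350,85) and (352,107). The stand is at top (343,240), and I choose the brown brayer.

```bash
python3 - <<'E'
from h import *
t=eyes.read_camera('top'); s=eyes.read_camera('scene')
a=cv2.resize(t['pixels'][200:290,190:420],None,fx=3,fy=3,interpolation=cv2.INTER_CUBIC)
b=cv2.resize(s['pixels'][170:300,220:390],None,fx=690/170,fy=690/170*.6,interpolation=cv2.INTER_CUBIC)
cv2.imwrite('pics/c1.png',np.vstack([a,b])[...,::-1][:600])
for n,p in(('top',t),('scene',s)):
  for k in('stand','brayer','cradle'):
    for d in models.cut_out(p,k)[:3]:
      m=d['pixels'].astype(np.uint8); c=max(cv2.findContours(m,0,2)[0],key=cv2.contourArea)
      r=cv2.minAreaRect(c); z={'stand':.01,'brayer':.12,'cradle':.03}[k]
      B=np.array([onz(p,q,z)[:2] for q in cv2.boxPoints(r)])
      print(n,k,round(d['p'],2),np.round(d['centre']),onz(p,d['centre'],z)[:2].round(3),'box',B.round(3).tolist())
E
```

```text
top stand 0.97 [342. 239.] [ 0.486 -0.021] box [[0.524, 0.118], [0.585, -0.141], [0.444, -0.172], [0.384, 0.085]]
top stand 0.49 [365. 234.] [ 0.5   -0.085] box [[0.538, -0.065], [0.544, -0.089], [0.462, -0.11], [0.456, -0.086]]
top brayer 0.87 [233. 234.] [0.488 0.257] box [[0.527, 0.283], [0.528, 0.232], [0.453, 0.23], [0.452, 0.28]]
top brayer 0.77 [205. 164.] [0.665 0.335] box [[0.655, 0.386], [0.716, 0.345], [0.677, 0.292], [0.617, 0.334]]
top cradle 0.64 [246. 240.] [0.48  0.236] box [[0.548, 0.298], [0.549, 0.233], [0.439, 0.229], [0.438, 0.293]]
top cradle 0.41 [314. 246.] [0.466 0.055] box [[0.505, 0.079], [0.511, 0.053], [0.427, 0.033], [0.421, 0.058]]
scene stand 0.83 [348. 216.] [ 0.474 -0.027] box [[0.518, 0.12], [0.604, -0.166], [0.439, -0.165], [0.377, 0.106]]
scene stand 0.46 [411. 188.] [ 0.408 -0.272] box [[0.478, -0.306], [0.403, -0.384], [0.336, -0.291], [0.406, -0.217]]
scene brayer 0.8 [209. 239.] [0.628 0.373] box [[0.697, 0.364], [0.678, 0.325], [0.564, 0.371], [0.582, 0.407]]
scene brayer 0.74 [272. 261.] [0.452 0.288] box [[0.526, 0.275], [0.483, 0.229], [0.411, 0.288], [0.452, 0.332]]
scene cradle 0.77 [272. 272.] [0.472 0.285] box [[0.544, 0.311], [0.558, 0.242], [0.432, 0.238], [0.422, 0.304]]
```

View pics/c1.png

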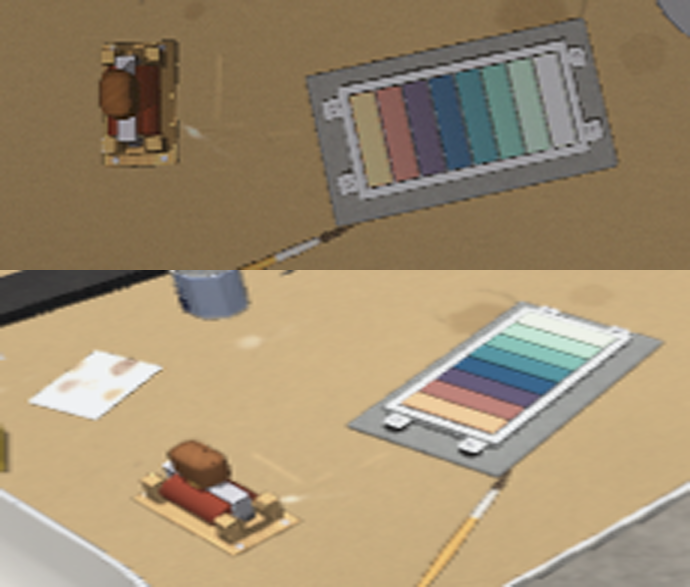

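The crop confirms the choice: the brown-gripped brayer with the red-brown roller sits in its cradle, and the yellow one is elsewhere. I'll move above it.

>>> drive_tool --angular '[[0,0,0],[0,0,0],[0,0,0],[0,0,0],[0,0,0],[0,0,0],[0,0,0],[0,0,0],[0,0,0],[0,0,0]]' --delta_pos '[[3.1,-2.1,-0.2],[3.1,-2.1,-0.2],[3.1,-2.1,-0.2],[3.1,-2.1,-0.2],[3.1,-2.1,-0.2],[3.1,-2.1,-0.2],[3.1,-2.1,-0.2],[3.1,-2.1,-0.2],[3.1,-2.1,-0.2],[3.1,-2.1,-0.2]]' --gripper '[8,8,8,8,8,8,8,8,8,8]'

```text
time_s: 2.45
tool_pos: [0.4487, -0.2969, 0.2569]
tool_rot: [180.0, -0.0, 21.2]
force: [1.1, -0.4, 0.2]
grip_width: 0.08
grasp_force: 0.0
```

>>> drive_tool --angular '[[0,0,0],[0,0,0],[0,0,0],[0,0,0],[0,0,0],[0,0,0],[0,0,0],[0,0,0],[0,0,0],[0,0,0],[0,0,0],[0,0,0],[0,0,0],[0,0,0],[0,0,0.08],[0,0,0.08],[0,0,0.08],[0,0,0.08],[0,0,0]]' --delta_pos '[[1.6,-3.6,0],[1.6,-3.6,0],[1.6,-3.6,0],[1.6,-3.6,0],[1.6,-3.6,0],[1.6,-3.6,0],[1.6,-3.6,0],[1.6,-3.6,0],[1.6,-3.6,0],[1.6,-3.6,0],[1.6,-3.6,0],[1.6,-3.6,0],[1.6,-3.6,0],[1.6,-3.6,0],[0,0,0],[0,0,0],[0,0,0],[0,0,0],[0,0,0]]' --gripper '[8,8,8,8,8,8,8,8,8,8,8,8,8,8,8,8,8,8,8]'

```text
time_s: 4.35
tool_pos: [0.4748, 0.2526, 0.2566]
tool_rot: [180.0, -0.0, 2.8]
force: [0.3, -0.2, -0.3]
grip_width: 0.0798
grasp_force: 0.0
```

```bash
python3 - <<'E'
from h import *
s=telemetry.get_obs(); print(s['tool_pos'],s['tool_rot'],s['time_s'],s['force'])
p=eyes.read_camera('wrist'); save(p,'w1.png'); print(p['origin'],p['orientation'])
np.savez('w1.npz',**{k:p[k] for k in('mtx','D','origin','orientation')})
for k in('brayer','cradle'):
    for d in models.cut_out(p,k)[:2]:
      m=d['pixels'].astype(np.uint8); c=max(cv2.findContours(m,0,2)[0],key=cv2.contourArea)
      print(k,d['p'],d['centre'],cv2.minAreaRect(c))
E
```

```text
[0.47475018 0.25263538 0.25660013] [ 1.79987743e+02 -1.11974200e-02  2.84005401e+00] 4.35 [ 0.33711391 -0.1703465  -0.29042379]
[0.55130426 0.25633354 0.40462883] [ 1.63925565e+02 -9.26261118e-02 -8.71819425e+01]
brayer 0.77 [303.6, 161.6] ((305.53021240234375, 162.4981689453125), (73.41075134277344, 40.74342346191406), 86.53176879882812)
brayer 0.75 [223.8, 7.1] ((223.5, 10.5), (21.0, 49.0), 90.0)
cradle 0.7 [313.8, 129.4] ((305.4999694824219, 156.0), (89.99998474121094, 52.99999237060547), 90.0)
```

View pics/w1.png

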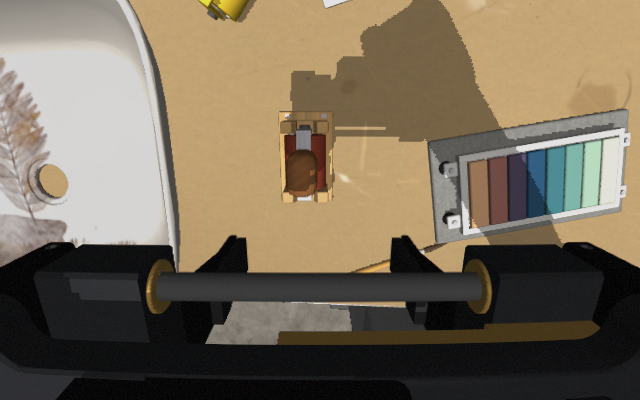

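In the wrist picture the cradle base runs from (279,112) to (333,201). The grip is at about (302,172), and the yellow lookalike is at (223,8). I'll measure from two views.

```bash
python3 - <<'E'
from h import *
w=eyes.read_camera('wrist'); t=eyes.read_camera('top')
a=cv2.resize(w['pixels'][105:210,270:345],None,fx=5.5,fy=5.5,interpolation=cv2.INTER_CUBIC)
b=cv2.resize(t['pixels'][208:260,218:254],None,fx=10.5,fy=10.5,interpolation=cv2.INTER_CUBIC)
b=cv2.resize(b,(378,578)) if b.shape[0]!=a.shape[0] else b
a=cv2.resize(a,(412,578)); cv2.imwrite('pics/c2.png',np.hstack([a,b])[...,::-1])
for q in((279,112),(333,112),(333,201),(279,201)): print('cr',onz(w,q,.008).round(4))
print(tri(ray(w,(303,172)),ray(t,(229,230.5))))
for q,z in(((303,172),.134),((303.6,131),.076)): print(onz(w,q,z).round(4))
# predicted grip top for pose
print(onz(t,(229,230.5),.134))
E
```

```text
cr [0.5486 0.3033 0.008 ]
cr [0.5518 0.2383 0.008 ]
cr [0.4407 0.2313 0.008 ]
cr [0.4372 0.3012 0.008 ]
(array([0.49652277, 0.26756743, 0.11319649]), np.float64(6.618070821258057e-06))
[0.5004 0.2668 0.134 ]
[0.5316 0.27   0.076 ]
[0.49483612 0.26384505 0.134     ]
```

View pics/c2.png

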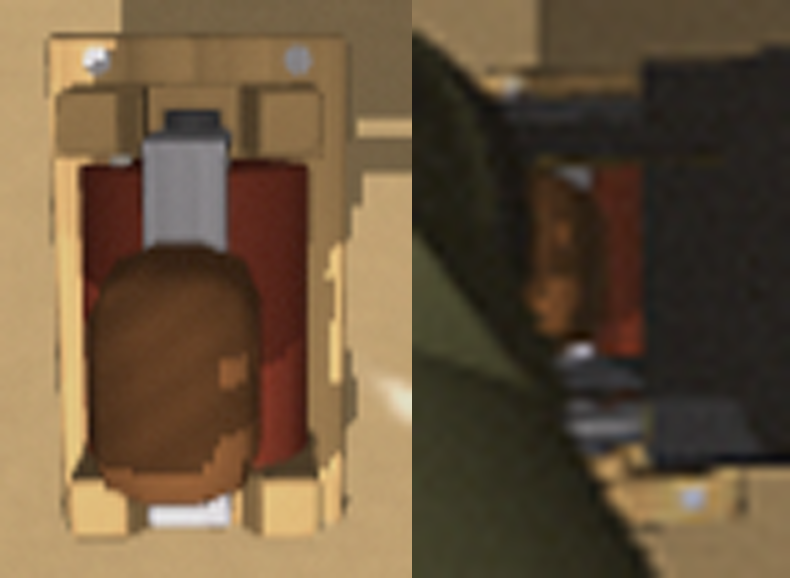

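>>> drive_tool --angular '[[0,0,0],[0,0,0],[0,0,0],[0,0,0],[0,0,0],[0,0,0],[0,0,0],[0,0,0],[0,0,0],[0,0,0]]' --delta_pos '[[1.05,-0.7,0],[1.05,-0.7,1],[0,0,2.5],[0,0,3],[0,0,3],[0,0,2.5],[0,0,1.5],[0,0,1.2],[0,0,0.8],[0,0,0]]' --gripper '[8,8,8,8,8,8,8,8,8,8]'

```text
time_s: 5.6
tool_pos: [0.4949, 0.2675, 0.1011]
tool_rot: [180.0, 0.0, 2.9]
force: [-0.3, 0.3, 1.3]
grip_width: 0.0803
grasp_force: 0.0
```

>>> drive_tool --angular '[[0,0,0],[0,0,0],[0,0,0],[0,0,0],[0,0,0],[0,0,0],[0,0,0],[0,0,0],[0,0,0],[0,0,0]]' --delta_pos '[[0,0,0],[0,0,0],[0,0,0],[0,0,0],[0,0,0],[0,0,0],[0,0,0],[0,0,0],[0,0,0],[0,0,0]]' --gripper '[2,2,2,2,2,2,2,2,2,2]' --squeeze 55

```text
time_s: 6.6
tool_pos: [0.495, 0.2678, 0.1015]
tool_rot: [-180.0, -0.0, 2.9]
force: [-0.1, 0.3, -0.1]
grip_width: 0.0279
grasp_force: 55.0
```

```bash
python3 - <<'E'
from h import *
s=telemetry.get_obs(); print({k:np.round(s[k],4).tolist() for k in('tool_pos','tool_rot','force','wrist_torque','grip_width','grasp_force')})
E
```

```text
{'tool_pos': [0.495, 0.2678, 0.1015], 'tool_rot': [-179.9955, -0.0036, 2.8632], 'force': [-0.0971, 0.277, -0.0851], 'wrist_torque': [0.2005, -0.0018, 0.0627], 'grip_width': 0.0279, 'grasp_force': 54.9907}
```

>>> drive_tool --angular '[[0,0,0],[0,0,0],[0,0,0],[0,0,0],[0,0,0],[0,0,0]]' --delta_pos '[[0,0,-1],[0,0,-2],[0,0,-2],[0,0,-2],[0,0,-1.5],[0,0,0]]' --gripper '[2,2,2,2,2,2]'

```text
time_s: 7.2
tool_pos: [0.4961, 0.2682, 0.1887]
tool_rot: [-180.0, -0.2, 2.8]
force: [-0.2, 0.8, -2.8]
grip_width: 0.0276
grasp_force: 55.0
```

```bash
python3 - <<'E'
from h import *
s=telemetry.get_obs(); print({k:np.round(s[k],4).tolist() for k in('tool_pos','tool_rot','force','wrist_torque','grip_width','grasp_force')})
w=dict(np.load('w1.npz'))
for q in((468.5,164),(477,233),(617.5,204),(610,136)): print('w',onz(w,q,.035).round(4))
p=eyes.read_camera('top')
for u in((350,92),(588,48),(372+0,188),(578,142)): # crop c1 tile corners
    print('t',onz(p,(190+u[0]/3,200+u[1]/3),.035).round(4))
m=max(models.cut_out(p,'stand'),key=lambda d:d['p']); c=max(cv2.findContours(m['pixels'].astype(np.uint8),0,2)[0],key=cv2.contourArea)
r=cv2.minAreaRect(c); print(m['p'],onz(p,r[0],.01),np.array([onz(p,q,.01)[:2] for q in cv2.boxPoints(r)]).round(4).tolist())
E
```

```text
{'tool_pos': [0.4961, 0.2682, 0.1887], 'tool_rot': [-179.9601, -0.1982, 2.8348], 'force': [-0.2259, 0.8142, -2.8318], 'wrist_torque': [0.0416, -0.0151, 0.0378], 'grip_width': 0.0276, 'grasp_force': 54.9903}
w [0.5015 0.0755 0.035 ]
w [0.4152 0.0487 0.035 ]
w [ 0.4622 -0.1321  0.035 ]
w [ 0.5457 -0.0954  0.035 ]
t [0.5056 0.0739 0.035 ]
t [ 0.5485 -0.1391  0.035 ]
t [0.4207 0.0528 0.035 ]
t [ 0.4641 -0.13    0.035 ]
0.57 [ 0.48329302 -0.02641894  0.01      ] [[0.5237, 0.1163], [0.581, -0.1403], [0.443, -0.1684], [0.3875, 0.0851]]
```

>>> drive_tool --angular '[[0,0,0],[0,0,0],[0,0,0],[0,0,0],[0,0,0],[0,0,0],[0,0,0],[0,0,0],[0,0,-0.06],[0,0,-0.06],[0,0,-0.06],[0,0,0]]' --delta_pos '[[-0.2,1.5,0],[-0.6,3,0.3],[-0.6,3,0.3],[-0.6,3,0.3],[-0.6,3,0.4],[-0.6,3,0.4],[-0.6,3,0.4],[-0.4,1.7,0.3],[0,0,0],[0,0,0],[0,0,0],[0,0,0]]' --gripper '[2,2,2,2,2,2,2,2,2,2,2,2]'

```text
time_s: 8.5
tool_pos: [0.4626, 0.0537, 0.1613]
tool_rot: [-180.0, 0.1, 13.2]
force: [0.3, -0.7, -3.7]
grip_width: 0.0276
grasp_force: 55.0
```

```bash
python3 - <<'E'
from h import *
s=telemetry.get_obs(); print({k:np.round(s[k],4).tolist() for k in('tool_pos','tool_rot','force','wrist_torque','grip_width','grasp_force')})
p=eyes.read_camera('wrist'); 
c=np.array([.484,-.0275]); y=np.radians(13); X=np.array([np.cos(y),np.sin(y)]); Y=np.array([-X[1],X[0]])
P=[np.r_[c+a*X+b*Y,.035] for a in(-.042,.042) for b in np.arange(-.096,.097,.024)]
B=[np.r_[c+a*X+b*Y,.01] for a,b in((-.07,-.131),(.07,-.131),(.07,.131),(-.07,.131))]
save(p,'w2.png'); im=cv2.imread('pics/w2.png')
for q in proj(p,P): cv2.circle(im,tuple(int(round(v)) for v in q),2,(0,0,255),-1)
cv2.polylines(im,[proj(p,B).round().astype(int)],True,(0,255,0),1)
cv2.imwrite('pics/w2.png',im)
E
```

```text
{'tool_pos': [0.4626, 0.0537, 0.1613], 'tool_rot': [-179.9693, 0.141, 13.1745], 'force': [0.3176, -0.68, -3.6603], 'wrist_torque': [-0.0226, -0.0043, -0.05], 'grip_width': 0.0276, 'grasp_force': 54.9896}
```

View pics/w2.png

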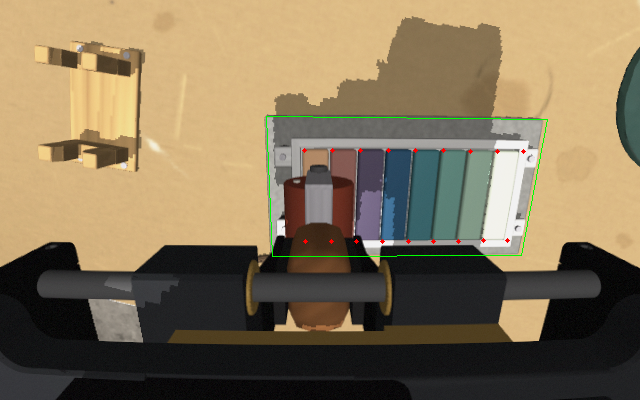

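The predicted tile corners and stand outline lie on the picture (tiles from (305,150) to (523,240)). The roller hangs over tile 8, aligned with the row. Now I'll feel downward.

>>> drive_tool --angular '[[0,0,0],[0,0,0],[0,0,0],[0,0,0]]' --delta_pos '[[0.2,0,0.8],[0,0,1],[0,0,0.8],[0,0,0]]' --gripper '[2,2,2,2]'

```text
time_s: 8.95
tool_pos: [0.4641, 0.0542, 0.1346]
tool_rot: [-179.9, 0.2, 13.2]
force: [-0.3, -0.5, -3.6]
grip_width: 0.0275
grasp_force: 55.0
```

>>> drive_tool --angular '[[0,0,0],[0,0,0],[0,0,0],[0,0,0],[0,0,0]]' --delta_pos '[[0,0,0.05],[0,0,0.05],[0,0,0.05],[0,0,0.05],[0,0,0.05]]' --gripper '[2,2,2,2,2]'

```text
time_s: 9.45
tool_pos: [0.4657, 0.0543, 0.1342]
tool_rot: [180.0, -0.0, 13.2]
force: [1.1, 0.0, -3.5]
grip_width: 0.0276
grasp_force: 55.0
```

>>> drive_tool --angular '[[0,0,0],[0,0,0],[0,0,0],[0,0,0],[0,0,0]]' --delta_pos '[[0,0,0.05],[0,0,0.05],[0,0,0.05],[0,0,0.05],[0,0,0.05]]' --gripper '[2,2,2,2,2]'

```text
time_s: 9.95
tool_pos: [0.4655, 0.0543, 0.1315]
tool_rot: [180.0, 0.0, 13.2]
force: [0.0, -0.3, -3.2]
grip_width: 0.0279
grasp_force: 55.0
```

>>> drive_tool --angular '[[0,0,0],[0,0,0],[0,0,0],[0,0,0],[0,0,0]]' --delta_pos '[[0,0,0.05],[0,0,0.05],[0,0,0.05],[0,0,0.05],[0,0,0.05]]' --gripper '[2,2,2,2,2]'

```text
time_s: 10.45
tool_pos: [0.4656, 0.0543, 0.129]
tool_rot: [180.0, 0.0, 13.2]
force: [0.3, -0.3, -3.9]
grip_width: 0.0281
grasp_force: 55.0
```

>>> drive_tool --angular '[[0,0,0],[0,0,0],[0,0,0],[0,0,0]]' --delta_pos '[[0,0,0.05],[0,0,0.05],[0,0,0.05],[0,0,0.05]]' --gripper '[2,2,2,2]'

```text
time_s: 10.85
tool_pos: [0.4657, 0.0543, 0.1272]
tool_rot: [180.0, -0.0, 13.2]
force: [-0.4, -0.8, -0.6]
grip_width: 0.0276
grasp_force: 55.0
```

>>> drive_tool --angular '[[0,0,0],[0,0,0]]' --delta_pos '[[0,0,0.05],[0,0,0.05]]' --gripper '[2,2]'

```text
time_s: 11.05
tool_pos: [0.4659, 0.0543, 0.1266]
tool_rot: [180.0, -0.0, 13.2]
force: [-1.4, -0.3, 4.2]
grip_width: 0.0276
grasp_force: 55.0
```

>>> drive_tool --angular '[[0,0,0],[0,0,0]]' --delta_pos '[[0,0,0.05],[0,0,0.05]]' --gripper '[2,2]'

```text
time_s: 11.25
tool_pos: [0.4661, 0.0544, 0.1259]
tool_rot: [180.0, -0.0, 13.2]
force: [-2.1, -0.6, 6.9]
grip_width: 0.0277
grasp_force: 55.0
```

>>> drive_tool --angular '[[0,0,0],[0,0,0]]' --delta_pos '[[0,0,0.05],[0,0,0.05]]' --gripper '[2,2]'

```text
time_s: 11.45
tool_pos: [0.4661, 0.0543, 0.1251]
tool_rot: [180.0, -0.0, 13.2]
force: [-1.2, -0.4, 7.4]
grip_width: 0.0277
grasp_force: 55.0
```

>>> drive_tool --angular '[[0,0,0],[0,0,0]]' --delta_pos '[[0,0,0.05],[0,0,0.05]]' --gripper '[2,2]'

```text
time_s: 11.65
tool_pos: [0.4661, 0.0544, 0.1241]
tool_rot: [180.0, -0.0, 13.2]
force: [-3.0, -0.2, 9.0]
grip_width: 0.0277
grasp_force: 55.0
```

>>> drive_tool --angular '[[0,0,0],[0,0,0]]' --delta_pos '[[0,0,0.04],[0,0,0.04]]' --gripper '[2,2]'

```text
time_s: 11.85
tool_pos: [0.4662, 0.0549, 0.1236]
tool_rot: [-180.0, -0.1, 13.2]
force: [-2.8, 1.5, 10.1]
grip_width: 0.0274
grasp_force: 55.0
```

>>> drive_tool --angular '[[0,0,0],[0,0,0]]' --delta_pos '[[0,0,0.03],[0,0,0.03]]' --gripper '[2,2]'

```text
time_s: 12.05
tool_pos: [0.4662, 0.0553, 0.1233]
tool_rot: [-180.0, -0.1, 13.2]
force: [-4.4, 2.1, 11.6]
grip_width: 0.0275
grasp_force: 55.0
```

>>> drive_tool --angular '[[0,0,0],[0,0,0]]' --delta_pos '[[0,0,0.03],[0,0,0.03]]' --gripper '[2,2]'

```text
time_s: 12.25
tool_pos: [0.4662, 0.0557, 0.1228]
tool_rot: [-179.9, -0.1, 13.2]
force: [-4.4, 2.4, 13.3]
grip_width: 0.028
grasp_force: 55.0
```

>>> drive_tool --angular '[[0,0,0],[0,0,0],[0,0,0],[0,0,0],[0,0,0],[0,0,0],[0,0,0],[0,0,0],[0,0,0]]' --delta_pos '[[0,0,-0.5],[0,0,-0.8],[0,2,0],[0,4,0],[0,4.4,0],[0,4.2,0],[0,2.2,0],[0,0,0],[0,0,0.1]]' --gripper '[2,2,2,2,2,2,2,2,2]'

```text
time_s: 13.15
tool_pos: [0.5036, -0.1094, 0.1326]
tool_rot: [-179.9, 0.0, 13.1]
force: [0.2, -0.1, -4.1]
grip_width: 0.0277
grasp_force: 55.0
```

>>> drive_tool --angular '[[0,0,0],[0,0,0],[0,0,0],[0,0,0]]' --delta_pos '[[0,0,0.08],[0,0,0.08],[0,0,0.08],[0,0,0.08]]' --gripper '[2,2,2,2]'

```text
time_s: 13.55
tool_pos: [0.5038, -0.1087, 0.1298]
tool_rot: [180.0, 0.0, 13.2]
force: [0.4, 0.7, -2.9]
grip_width: 0.0276
grasp_force: 55.0
```

>>> drive_tool --angular '[[0,0,0],[0,0,0],[0,0,0]]' --delta_pos '[[0,0,0.08],[0,0,0.08],[0,0,0.06]]' --gripper '[2,2,2]'

```text
time_s: 13.85
tool_pos: [0.5038, -0.1093, 0.1276]
tool_rot: [180.0, 0.0, 13.2]
force: [-0.6, -0.2, -3.4]
grip_width: 0.0278
grasp_force: 55.0
```

>>> drive_tool --angular '[[0,0,0],[0,0,0],[0,0,0]]' --delta_pos '[[0,0,0.05],[0,0,0.05],[0,0,0.05]]' --gripper '[2,2,2]'

```text
time_s: 14.15
tool_pos: [0.5039, -0.1093, 0.1261]
tool_rot: [180.0, -0.0, 13.2]
force: [0.3, -0.3, -3.8]
grip_width: 0.0275
grasp_force: 55.0
```

>>> drive_tool --angular '[[0,0,0],[0,0,0],[0,0,0]]' --delta_pos '[[0,0,0.05],[0,0,0.05],[0,0,0.05]]' --gripper '[2,2,2]'

```text
time_s: 14.45
tool_pos: [0.504, -0.1093, 0.1248]
tool_rot: [180.0, -0.0, 13.2]
force: [-0.8, -0.6, -0.9]
grip_width: 0.0279
grasp_force: 55.0
```

>>> drive_tool --angular '[[0,0,0],[0,0,0],[0,0,0],[0,0,0],[0,0,0]]' --delta_pos '[[0,0,0.06],[0,0,0.06],[0,0,0.06],[0,0,0.05],[0,0,0.03]]' --gripper '[2,2,2,2,2]'

```text
time_s: 14.95
tool_pos: [0.5044, -0.1097, 0.1231]
tool_rot: [179.9, -0.0, 13.2]
force: [-2.1, -0.2, 7.1]
grip_width: 0.0276
grasp_force: 55.0
```

>>> drive_tool --angular '[[0,0,0],[0,0,0],[0,0,0],[0,0,0],[0,0,0],[0,0,0]]' --delta_pos '[[0,-0.4,-0.006],[0,-0.4,-0.006],[0,-0.4,-0.006],[0,-0.4,-0.006],[0,-0.4,-0.006],[0,-0.4,-0.006]]' --gripper '[2,2,2,2,2,2]'

```text
time_s: 15.55
tool_pos: [0.4989, -0.0864, 0.1236]
tool_rot: [179.9, -0.1, 13.1]
force: [-1.8, -1.0, 6.2]
grip_width: 0.0278
grasp_force: 55.0
```

>>> drive_tool --angular '[[0,0,0],[0,0,0],[0,0,0],[0,0,0],[0,0,0],[0,0,0]]' --delta_pos '[[0,-0.4,-0.006],[0,-0.4,-0.006],[0,-0.4,-0.006],[0,-0.4,-0.006],[0,-0.4,-0.006],[0,-0.4,-0.006]]' --gripper '[2,2,2,2,2,2]'

```text
time_s: 16.15
tool_pos: [0.4934, -0.0631, 0.1239]
tool_rot: [179.9, -0.0, 13.1]
force: [-2.3, -2.0, 6.6]
grip_width: 0.028
grasp_force: 55.0
```

Works well: about 10 N net, with steady sinking. I'll continue the pass.

>>> drive_tool --angular '[[0,0,0],[0,0,0],[0,0,0],[0,0,0],[0,0,0],[0,0,0],[0,0,0],[0,0,0],[0,0,0],[0,0,0],[0,0,0],[0,0,0]]' --delta_pos '[[0,-0.4,-0.006],[0,-0.4,-0.006],[0,-0.4,-0.006],[0,-0.4,-0.006],[0,-0.4,-0.006],[0,-0.4,-0.006],[0,-0.4,-0.006],[0,-0.4,-0.006],[0,-0.4,-0.006],[0,-0.4,-0.006],[0,-0.4,-0.006],[0,-0.4,-0.006]]' --gripper '[2,2,2,2,2,2,2,2,2,2,2,2]'

```text
time_s: 17.35
tool_pos: [0.4825, -0.0161, 0.1246]
tool_rot: [179.9, -0.0, 13.1]
force: [-2.2, -0.7, 6.6]
grip_width: 0.0277
grasp_force: 55.0
```

>>> drive_tool --angular '[[0,0,0],[0,0,0],[0,0,0],[0,0,0],[0,0,0],[0,0,0],[0,0,0],[0,0,0],[0,0,0],[0,0,0],[0,0,0],[0,0,0]]' --delta_pos '[[0,-0.4,-0.006],[0,-0.4,-0.006],[0,-0.4,-0.006],[0,-0.4,-0.006],[0,-0.4,-0.006],[0,-0.4,-0.006],[0,-0.4,-0.006],[0,-0.4,-0.006],[0,-0.4,-0.006],[0,-0.4,-0.006],[0,-0.4,-0.006],[0,-0.4,-0.006]]' --gripper '[2,2,2,2,2,2,2,2,2,2,2,2]'

```text
time_s: 18.55
tool_pos: [0.4716, 0.0309, 0.1252]
tool_rot: [180.0, -0.1, 13.1]
force: [-1.9, 0.2, 5.7]
grip_width: 0.0279
grasp_force: 55.0
```

>>> drive_tool --angular '[[0,0,0],[0,0,0],[0,0,0],[0,0,0],[0,0,0],[0,0,0],[0,0,0],[0,0,0],[0,0,0],[0,0,0],[0,0,0]]' --delta_pos '[[0,0,0.06],[0,0,0.06],[0,0,0.06],[0,0.4,0.006],[0,0.4,0.006],[0,0.4,0.006],[0,0.4,0.006],[0,0.4,0.006],[0,0.4,0.006],[0,0.4,0.006],[0,0.4,0.006]]' --gripper '[2,2,2,2,2,2,2,2,2,2,2]'

```text
time_s: 19.65
tool_pos: [0.4787, 0.0014, 0.1231]
tool_rot: [-179.9, -0.0, 13.2]
force: [-3.6, 2.4, 8.1]
grip_width: 0.0274
grasp_force: 55.0
```

>>> drive_tool --angular '[[0,0,0],[0,0,0],[0,0,0],[0,0,0],[0,0,0],[0,0,0],[0,0,0],[0,0,0],[0,0,0],[0,0,0],[0,0,0],[0,0,0],[0,0,0],[0,0,0]]' --delta_pos '[[0,0.4,0.006],[0,0.4,0.006],[0,0.4,0.006],[0,0.4,0.006],[0,0.4,0.006],[0,0.4,0.006],[0,0.4,0.006],[0,0.4,0.006],[0,0.4,0.006],[0,0.4,0.006],[0,0.4,0.006],[0,0.4,0.006],[0,0.4,0.006],[0,0.4,0.006]]' --gripper '[2,2,2,2,2,2,2,2,2,2,2,2,2,2]'

```text
time_s: 21.05
tool_pos: [0.4918, -0.0548, 0.1221]
tool_rot: [180.0, -0.1, 13.2]
force: [-1.9, -0.7, 5.9]
grip_width: 0.0277
grasp_force: 55.0
```

>>> drive_tool --angular '[[0,0,0],[0,0,0],[0,0,0],[0,0,0],[0,0,0],[0,0,0],[0,0,0],[0,0,0],[0,0,0],[0,0,0],[0,0,0],[0,0,0],[0,0,0],[0,0,0]]' --delta_pos '[[0,0.4,0.006],[0,0.4,0.006],[0,0.4,0.006],[0,0.4,0.006],[0,0.4,0.006],[0,0.4,0.006],[0,0.4,0.006],[0,0.4,0.006],[0,0.4,0.006],[0,0.4,0.006],[0,0.4,0.006],[0,0.4,0.006],[0,0.4,0.006],[0,0.4,0.006]]' --gripper '[2,2,2,2,2,2,2,2,2,2,2,2,2,2]'

```text
time_s: 22.45
tool_pos: [0.5047, -0.1096, 0.1212]
tool_rot: [179.9, -0.1, 13.2]
force: [-1.2, 1.1, 5.4]
grip_width: 0.0278
grasp_force: 55.0
```

>>> drive_tool --angular '[[0,0,0],[0,0,0]]' --delta_pos '[[0,0,0.03],[0,0,0.03]]' --gripper '[2,2]'

```text
time_s: 22.65
tool_pos: [0.5048, -0.11, 0.1208]
tool_rot: [179.9, -0.1, 13.1]
force: [-1.1, -0.5, 7.7]
grip_width: 0.0281
grasp_force: 55.0
```

>>> drive_tool --angular '[[0,0,0],[0,0,0]]' --delta_pos '[[0,0,0.03],[0,0,0.03]]' --gripper '[2,2]'

```text
time_s: 22.85
tool_pos: [0.5048, -0.1099, 0.1202]
tool_rot: [179.9, -0.1, 13.2]
force: [-1.0, -0.6, 6.3]
grip_width: 0.0278
grasp_force: 55.0
```

>>> drive_tool --angular '[[0,0,0],[0,0,0]]' --delta_pos '[[0,0,0.03],[0,0,0]]' --gripper '[2,2]'

```text
time_s: 23.05
tool_pos: [0.5048, -0.1099, 0.1199]
tool_rot: [179.9, -0.1, 13.1]
force: [-0.6, 0.1, 6.3]
grip_width: 0.0273
grasp_force: 55.0
```

>>> drive_tool --angular '[[0,0,0],[0,0,0]]' --delta_pos '[[0,0,0.03],[0,0,0]]' --gripper '[2,2]'

```text
time_s: 23.25
tool_pos: [0.5048, -0.1098, 0.1196]
tool_rot: [179.9, -0.1, 13.2]
force: [-1.8, -1.9, 5.4]
grip_width: 0.0277
grasp_force: 55.0
```

>>> drive_tool --angular '[[0,0,0],[0,0,0]]' --delta_pos '[[0,0,0.03],[0,0,0.03]]' --gripper '[2,2]'

```text
time_s: 23.45
tool_pos: [0.5049, -0.1098, 0.1192]
tool_rot: [179.9, -0.1, 13.2]
force: [-1.6, -0.5, 7.5]
grip_width: 0.0278
grasp_force: 55.0
```

>>> drive_tool --angular '[[0,0,0],[0,0,0]]' --delta_pos '[[0,0,0.03],[0,0,0]]' --gripper '[2,2]'

```text
time_s: 23.65
tool_pos: [0.5049, -0.1099, 0.119]
tool_rot: [179.9, -0.1, 13.2]
force: [-1.1, 0.1, 8.5]
grip_width: 0.028
grasp_force: 55.0
```

>>> drive_tool --angular '[[0,0,0],[0,0,0]]' --delta_pos '[[0,0,0.03],[0,0,0]]' --gripper '[2,2]'

```text
time_s: 23.85
tool_pos: [0.505, -0.1099, 0.1189]
tool_rot: [179.9, -0.1, 13.2]
force: [-2.0, -0.1, 9.2]
grip_width: 0.0276
grasp_force: 55.0
```

>>> drive_tool --angular '[[0,0,0],[0,0,0],[0,0,0]]' --delta_pos '[[0,0,0.03],[0,0,0.02],[0,0,0]]' --gripper '[2,2,2]'

```text
time_s: 24.15
tool_pos: [0.5051, -0.11, 0.1187]
tool_rot: [179.9, -0.1, 13.2]
force: [-3.0, -0.8, 10.4]
grip_width: 0.0277
grasp_force: 55.0
```

>>> drive_tool --angular '[[0,0,0],[0,0,0],[0,0,0],[0,0,0]]' --delta_pos '[[0,-0.3,-0.0045],[0,-0.3,-0.0045],[0,-0.3,-0.0045],[0,-0.3,-0.0045]]' --gripper '[2,2,2,2]'

```text
time_s: 24.55
tool_pos: [0.5027, -0.0996, 0.1193]
tool_rot: [179.7, -0.1, 13.1]
force: [-1.5, -5.1, 11.7]
grip_width: 0.0278
grasp_force: 55.0
```

>>> drive_tool --angular '[[0,0,0],[0,0,0],[0,0,0],[0,0,0]]' --delta_pos '[[0,-0.3,-0.0045],[0,-0.3,-0.0045],[0,-0.3,-0.0045],[0,-0.3,-0.0045]]' --gripper '[2,2,2,2]'

```text
time_s: 24.95
tool_pos: [0.4998, -0.0871, 0.1196]
tool_rot: [179.8, -0.1, 13.1]
force: [-2.8, -2.4, 13.2]
grip_width: 0.0275
grasp_force: 55.0
```

>>> drive_tool --angular '[[0,0,0],[0,0,0]]' --delta_pos '[[0,0,0],[0,0,0]]' --gripper '[2,2]'

```text
time_s: 25.15
tool_pos: [0.4998, -0.0867, 0.1196]
tool_rot: [179.8, -0.1, 13.2]
force: [-2.5, -1.4, 13.9]
grip_width: 0.0274
grasp_force: 55.0
```

>>> drive_tool --angular '[[0,0,0],[0,0,0],[0,0,0],[0,0,0],[0,0,0],[0,0,0],[0,0,0],[0,0,0],[0,0,0]]' --delta_pos '[[0,-0.3,-0.0045],[0,-0.3,-0.0045],[0,-0.3,-0.0045],[0,-0.3,-0.0045],[0,-0.3,-0.0045],[0,-0.3,-0.0045],[0,-0.3,-0.0045],[0,-0.3,-0.0045],[0,0,0]]' --gripper '[2,2,2,2,2,2,2,2,2]'

```text
time_s: 26.05
tool_pos: [0.4944, -0.0634, 0.1206]
tool_rot: [179.8, -0.1, 13.2]
force: [-5.1, -0.6, 17.9]
grip_width: 0.0279
grasp_force: 55.0
```

>>> drive_tool --angular '[[0,0,0],[0,0,0],[0,0,0],[0,0,0],[0,0,0],[0,0,0],[0,0,0],[0,0,0],[0,0,0],[0,0,0]]' --delta_pos '[[0,0,-0.05],[0,-0.3,-0.0085],[0,-0.3,-0.0085],[0,-0.3,-0.0085],[0,-0.3,-0.0085],[0,-0.3,-0.0085],[0,-0.3,-0.0085],[0,-0.3,-0.0085],[0,-0.3,-0.0085],[0,0,0]]' --gripper '[2,2,2,2,2,2,2,2,2,2]'

```text
time_s: 27.05
tool_pos: [0.4888, -0.0396, 0.1215]
tool_rot: [179.8, -0.1, 13.2]
force: [-4.9, -1.0, 17.1]
grip_width: 0.0277
grasp_force: 55.0
```

>>> drive_tool --angular '[[0,0,0],[0,0,0],[0,0,0],[0,0,0],[0,0,0],[0,0,0],[0,0,0],[0,0,0],[0,0,0]]' --delta_pos '[[0,-0.3,-0.0085],[0,-0.3,-0.0085],[0,-0.3,-0.0085],[0,-0.3,-0.0085],[0,-0.3,-0.0085],[0,-0.3,-0.0085],[0,-0.3,-0.0085],[0,-0.3,-0.0085],[0,0,0]]' --gripper '[2,2,2,2,2,2,2,2,2]'

```text
time_s: 27.95
tool_pos: [0.4833, -0.0159, 0.1219]
tool_rot: [179.9, -0.1, 13.2]
force: [-3.4, -0.9, 14.9]
grip_width: 0.0275
grasp_force: 55.0
```

>>> drive_tool --angular '[[0,0,0],[0,0,0],[0,0,0],[0,0,0],[0,0,0],[0,0,0],[0,0,0],[0,0,0],[0,0,0]]' --delta_pos '[[0,-0.3,-0.007],[0,-0.3,-0.007],[0,-0.3,-0.007],[0,-0.3,-0.007],[0,-0.3,-0.007],[0,-0.3,-0.007],[0,-0.3,-0.007],[0,-0.3,-0.007],[0,0,0]]' --gripper '[2,2,2,2,2,2,2,2,2]'

```text
time_s: 28.85
tool_pos: [0.4777, 0.0079, 0.1219]
tool_rot: [179.9, -0.1, 13.2]
force: [-3.8, -0.4, 12.3]
grip_width: 0.0277
grasp_force: 55.0
```

>>> drive_tool --angular '[[0,0,0],[0,0,0],[0,0,0],[0,0,0],[0,0,0],[0,0,0],[0,0,0],[0,0,0],[0,0,0]]' --delta_pos '[[0,-0.3,-0.007],[0,-0.3,-0.007],[0,-0.3,-0.007],[0,-0.3,-0.007],[0,-0.3,-0.007],[0,-0.3,-0.007],[0,-0.3,-0.007],[0,-0.3,-0.007],[0,0,0]]' --gripper '[2,2,2,2,2,2,2,2,2]'

```text
time_s: 29.75
tool_pos: [0.4721, 0.0316, 0.1219]
tool_rot: [180.0, -0.1, 13.2]
force: [-1.6, 0.0, 8.9]
grip_width: 0.0275
grasp_force: 55.0
```

>>> drive_tool --angular '[[0,0,0],[0,0,0],[0,0,0],[0,0,0],[0,0,0],[0,0,0],[0,0,0],[0,0,0],[0,0,0]]' --delta_pos '[[0,-0.3,-0.007],[0,-0.3,-0.007],[0,-0.3,-0.007],[0,-0.3,-0.007],[0,-0.3,-0.007],[0,-0.3,-0.007],[0,-0.3,-0.007],[0,-0.3,-0.007],[0,0,0]]' --gripper '[2,2,2,2,2,2,2,2,2]'

```text
time_s: 30.65
tool_pos: [0.4665, 0.0551, 0.122]
tool_rot: [180.0, -0.1, 13.2]
force: [-1.3, 0.2, 5.3]
grip_width: 0.0277
grasp_force: 55.0
```

>>> drive_tool --angular '[[0,0,0],[0,0,0],[0,0,0]]' --delta_pos '[[0,0,0.03],[0,0,0.03],[0,0,0]]' --gripper '[2,2,2]'

```text
time_s: 30.95
tool_pos: [0.4667, 0.0548, 0.1216]
tool_rot: [180.0, -0.1, 13.2]
force: [-1.7, 0.0, 6.7]
grip_width: 0.028
grasp_force: 55.0
```

>>> drive_tool --angular '[[0,0,0],[0,0,0],[0,0,0]]' --delta_pos '[[0,0,0.03],[0,0,0.02],[0,0,0]]' --gripper '[2,2,2]'

```text
time_s: 31.25
tool_pos: [0.4668, 0.0548, 0.1213]
tool_rot: [180.0, -0.1, 13.2]
force: [-1.2, -0.3, 8.9]
grip_width: 0.028
grasp_force: 55.0
```

>>> drive_tool --angular '[[0,0,0],[0,0,0],[0,0,0]]' --delta_pos '[[0,0,0.03],[0,0,0.02],[0,0,0]]' --gripper '[2,2,2]'

```text
time_s: 31.55
tool_pos: [0.4669, 0.0548, 0.1211]
tool_rot: [180.0, -0.2, 13.2]
force: [-1.6, -0.4, 10.6]
grip_width: 0.0277
grasp_force: 55.0
```

>>> drive_tool --angular '[[0,0,0],[0,0,0],[0,0,0]]' --delta_pos '[[0,0,0.02],[0,0,0],[0,0,0]]' --gripper '[2,2,2]'

```text
time_s: 31.85
tool_pos: [0.4669, 0.0548, 0.121]
tool_rot: [180.0, -0.2, 13.2]
force: [-2.0, -0.2, 11.5]
grip_width: 0.0279
grasp_force: 55.0
```

>>> drive_tool --angular '[[0,0,0],[0,0,0],[0,0,0],[0,0,0],[0,0,0],[0,0,0],[0,0,0]]' --delta_pos '[[0,0.4,0.005],[0,0.4,0.005],[0,0.4,0.005],[0,0.4,0.005],[0,0.4,0.005],[0,0.4,0.005],[0,0,0]]' --gripper '[2,2,2,2,2,2,2]'

```text
time_s: 32.55
tool_pos: [0.4728, 0.0305, 0.1213]
tool_rot: [179.9, -0.2, 13.1]
force: [-3.2, -0.1, 14.4]
grip_width: 0.0275
grasp_force: 55.0
```

>>> drive_tool --angular '[[0,0,0],[0,0,0],[0,0,0],[0,0,0],[0,0,0],[0,0,0],[0,0,0]]' --delta_pos '[[0,0.4,0.005],[0,0.4,0.005],[0,0.4,0.005],[0,0.4,0.005],[0,0.4,0.005],[0,0.4,0.005],[0,0,0]]' --gripper '[2,2,2,2,2,2,2]'

```text
time_s: 33.25
tool_pos: [0.4784, 0.0068, 0.1217]
tool_rot: [179.9, -0.2, 13.1]
force: [-3.7, -0.1, 18.4]
grip_width: 0.0276
grasp_force: 55.0
```

>>> drive_tool --angular '[[0,0,0],[0,0,0],[0,0,0],[0,0,0],[0,0,0]]' --delta_pos '[[0,0,-0.5],[0,0,-1.5],[0,-3,-1],[0,-4,0],[0,-1,0]]' --gripper '[2,2,2,2,2]'

```text
time_s: 33.75
tool_pos: [0.4567, 0.0904, 0.1483]
tool_rot: [-179.9, -0.0, 13.5]
force: [0.0, 0.5, -3.5]
grip_width: 0.0277
grasp_force: 55.0
```

```bash
python3 - <<'E'
from h import *
s=telemetry.get_obs(); print({k:np.round(s[k],4).tolist() for k in('tool_pos','tool_rot','force','wrist_torque','grip_width','grasp_force')})
w=eyes.read_camera('wrist'); c=eyes.read_camera('scene')
a=cv2.resize(w['pixels'][100:330,220:580],(760,486),interpolation=cv2.INTER_CUBIC)[:300]
b=cv2.resize(c['pixels'][170:250,280:400],(450,300),interpolation=cv2.INTER_CUBIC)
g=np.zeros((300,760,3),np.uint8); g[:,:450]=b
g2=cv2.resize(w['pixels'][200:330,240:400],(310,252),interpolation=cv2.INTER_CUBIC); g[:252,450:]=g2
cv2.imwrite('pics/c3.png',np.vstack([a,g])[...,::-1]); cv2.imwrite('pics/w3.png',w['pixels'][...,::-1])
E
```

```text
{'tool_pos': [0.4567, 0.0904, 0.1483], 'tool_rot': [-179.8632, -0.0009, 13.4891], 'force': [0.0015, 0.4906, -3.5302], 'wrist_torque': [-0.022, -0.0058, 0.011], 'grip_width': 0.0277, 'grasp_force': 54.9906}
```

View pics/c3.png

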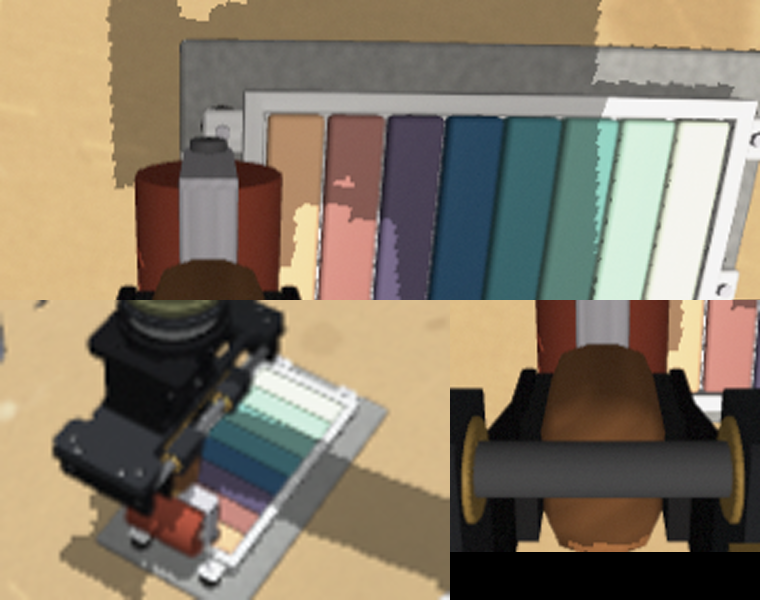

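The tiles look even in this close view, and the grip sits straight in the fingers. I'll re-feel the middle tiles with straight presses.

>>> drive_tool --angular '[[0,0,0],[0,0,0],[0,0,0],[0,0,0],[0,0,0],[0,0,0]]' --delta_pos '[[0,3,0.2],[0,4,0.6],[0,3.1,0.6],[0,0.8,0.5],[0,0,0.2],[0,0,0]]' --gripper '[2,2,2,2,2,2]'

```text
time_s: 34.45
tool_pos: [0.4824, -0.0203, 0.1268]
tool_rot: [-179.9, 0.1, 13.1]
force: [-0.4, 0.2, -3.5]
grip_width: 0.0277
grasp_force: 55.0
```

>>> drive_tool --angular '[[0,0,0],[0,0,0],[0,0,0]]' --delta_pos '[[0,0,0.06],[0,0,0.06],[0,0,0]]' --gripper '[2,2,2]'

```text
time_s: 34.75
tool_pos: [0.4831, -0.0199, 0.1266]
tool_rot: [180.0, -0.0, 13.3]
force: [-0.2, 0.8, -4.3]
grip_width: 0.0276
grasp_force: 55.0
```

>>> drive_tool --angular '[[0,0,0],[0,0,0],[0,0,0]]' --delta_pos '[[0,0,0.05],[0,0,0.05],[0,0,0]]' --gripper '[2,2,2]'

```text
time_s: 35.05
tool_pos: [0.4831, -0.0206, 0.1254]
tool_rot: [180.0, 0.0, 13.2]
force: [-0.0, 0.3, -3.2]
grip_width: 0.0274
grasp_force: 55.0
```

>>> drive_tool --angular '[[0,0,0],[0,0,0],[0,0,0]]' --delta_pos '[[0,-0.4,0.06],[0,0,0.06],[0,0,0]]' --gripper '[2,2,2]'

```text
time_s: 35.35
tool_pos: [0.4821, -0.0166, 0.1241]
tool_rot: [180.0, 0.0, 13.2]
force: [0.3, 0.2, -3.8]
grip_width: 0.0274
grasp_force: 55.0
```

>>> drive_tool --angular '[[0,0,0],[0,0,0],[0,0,0]]' --delta_pos '[[0,0,0.05],[0,0,0.05],[0,0,0]]' --gripper '[2,2,2]'

```text
time_s: 35.65
tool_pos: [0.4822, -0.0169, 0.1231]
tool_rot: [180.0, 0.0, 13.2]
force: [-0.7, 0.5, -3.8]
grip_width: 0.0276
grasp_force: 55.0
```

>>> drive_tool --angular '[[0,0,0],[0,0,0],[0,0,0]]' --delta_pos '[[0,0,0.05],[0,0,0.05],[0,0,0]]' --gripper '[2,2,2]'

```text
time_s: 35.95
tool_pos: [0.4823, -0.0168, 0.1222]
tool_rot: [180.0, -0.0, 13.2]
force: [0.4, 0.8, -3.6]
grip_width: 0.0279
grasp_force: 55.0
```

>>> drive_tool --angular '[[0,0,0],[0,0,0],[0,0,0]]' --delta_pos '[[0,0,0.05],[0,0,0.05],[0,0,0]]' --gripper '[2,2,2]'

```text
time_s: 36.25
tool_pos: [0.4825, -0.017, 0.1221]
tool_rot: [180.0, -0.0, 13.2]
force: [-2.4, -0.6, 5.1]
grip_width: 0.0278
grasp_force: 55.0
```

>>> drive_tool --angular '[[0,0,0],[0,0,0],[0,0,0]]' --delta_pos '[[0,0,0.04],[0,0,0.04],[0,0,0]]' --gripper '[2,2,2]'

```text
time_s: 36.55
tool_pos: [0.4826, -0.0172, 0.122]
tool_rot: [179.9, -0.0, 13.2]
force: [-3.6, -1.1, 10.2]
grip_width: 0.0276
grasp_force: 55.0
```

>>> drive_tool --angular '[[0,0,0],[0,0,0],[0,0,0]]' --delta_pos '[[0,0,0.04],[0,0,0.04],[0,0,0]]' --gripper '[2,2,2]'

```text
time_s: 36.85
tool_pos: [0.4828, -0.0174, 0.1219]
tool_rot: [179.9, -0.0, 13.2]
force: [-4.5, -1.4, 14.3]
grip_width: 0.0276
grasp_force: 55.0
```

>>> drive_tool --angular '[[0,0,0],[0,0,0],[0,0,0],[0,0,0],[0,0,0],[0,0,0]]' --delta_pos '[[0,0,-0.9],[0,-3,0],[0,-4,0],[0,-2.1,0.1],[0,0,0.1],[0,0,0]]' --gripper '[2,2,2,2,2,2]'

```text
time_s: 37.45
tool_pos: [0.4612, 0.0719, 0.1262]
tool_rot: [180.0, 0.0, 13.2]
force: [-0.0, 0.0, -3.2]
grip_width: 0.0274
grasp_force: 55.0
```

>>> drive_tool --angular '[[0,0,0],[0,0,0],[0,0,0]]' --delta_pos '[[0,0,0.06],[0,0,0.06],[0,0,0]]' --gripper '[2,2,2]'

```text
time_s: 37.75
tool_pos: [0.4616, 0.071, 0.1252]
tool_rot: [-180.0, 0.0, 13.1]
force: [-0.0, 1.0, -3.7]
grip_width: 0.0279
grasp_force: 55.0
```

>>> drive_tool --angular '[[0,0,0],[0,0,0],[0,0,0]]' --delta_pos '[[0,0,0.05],[0,0,0.05],[0,0,0]]' --gripper '[2,2,2]'

```text
time_s: 38.05
tool_pos: [0.4615, 0.0717, 0.1243]
tool_rot: [-180.0, 0.0, 13.2]
force: [-0.2, 0.1, -3.7]
grip_width: 0.0275
grasp_force: 55.0
```

>>> drive_tool --angular '[[0,0,0],[0,0,0],[0,0,0]]' --delta_pos '[[0,0,0.05],[0,0,0.05],[0,0,0]]' --gripper '[2,2,2]'

```text
time_s: 38.35
tool_pos: [0.4615, 0.0719, 0.1234]
tool_rot: [180.0, -0.0, 13.2]
force: [0.3, 0.6, -3.7]
grip_width: 0.0276
grasp_force: 55.0
```

>>> drive_tool --angular '[[0,0,0],[0,0,0],[0,0,0]]' --delta_pos '[[0,0,0.05],[0,0,0.05],[0,0,0]]' --gripper '[2,2,2]'

```text
time_s: 38.65
tool_pos: [0.4617, 0.0719, 0.1227]
tool_rot: [180.0, -0.0, 13.2]
force: [-0.5, 0.1, -0.1]
grip_width: 0.0278
grasp_force: 55.0
```

>>> drive_tool --angular '[[0,0,0],[0,0,0],[0,0,0]]' --delta_pos '[[0,0,0.03],[0,0,0.03],[0,0,0]]' --gripper '[2,2,2]'

```text
time_s: 38.95
tool_pos: [0.4617, 0.0719, 0.1221]
tool_rot: [180.0, -0.0, 13.2]
force: [-1.9, -0.1, 2.6]
grip_width: 0.0274
grasp_force: 55.0
```

>>> drive_tool --angular '[[0,0,0],[0,0,0],[0,0,0],[0,0,0],[0,0,0],[0,0,0],[0,0,0],[0,0,0]]' --delta_pos '[[0,0,-0.8],[0,3,0],[0,4.5,0],[0,4.7,0],[0,4.7,0],[0,3.4,0.2],[0,0,0.4],[0,0,0]]' --gripper '[2,2,2,2,2,2,2,2]'

```text
time_s: 39.75
tool_pos: [0.5069, -0.1264, 0.1228]
tool_rot: [-179.9, 0.1, 13.0]
force: [-0.4, 0.0, -4.0]
grip_width: 0.0274
grasp_force: 55.0
```

>>> drive_tool --angular '[[0,0,0],[0,0,0],[0,0,0]]' --delta_pos '[[0,0,0.05],[0,0,0.05],[0,0,0]]' --gripper '[2,2,2]'

```text
time_s: 40.05
tool_pos: [0.5077, -0.1247, 0.1229]
tool_rot: [180.0, -0.0, 13.3]
force: [-1.2, -0.5, -3.8]
grip_width: 0.0279
grasp_force: 55.0
```

>>> drive_tool --angular '[[0,0,0],[0,0,0],[0,0,0]]' --delta_pos '[[0,0,0.05],[0,0,0.05],[0,0,0]]' --gripper '[2,2,2]'

```text
time_s: 40.35
tool_pos: [0.5077, -0.1257, 0.1218]
tool_rot: [180.0, 0.0, 13.2]
force: [-1.0, -0.2, -3.9]
grip_width: 0.0279
grasp_force: 55.0
```

>>> drive_tool --angular '[[0,0,0],[0,0,0],[0,0,0]]' --delta_pos '[[0,0,0.05],[0,0,0.05],[0,0,0]]' --gripper '[2,2,2]'

```text
time_s: 40.65
tool_pos: [0.5078, -0.1259, 0.1208]
tool_rot: [180.0, -0.0, 13.2]
force: [0.8, -0.5, -3.5]
grip_width: 0.0279
grasp_force: 55.0
```

>>> drive_tool --angular '[[0,0,0],[0,0,0],[0,0,0]]' --delta_pos '[[0,0,0.05],[0,0,0.05],[0,0,0]]' --gripper '[2,2,2]'

```text
time_s: 40.95
tool_pos: [0.5079, -0.126, 0.1202]
tool_rot: [180.0, -0.0, 13.2]
force: [-0.6, -0.5, -0.2]
grip_width: 0.0274
grasp_force: 55.0
```

>>> drive_tool --angular '[[0,0,0],[0,0,0],[0,0,0]]' --delta_pos '[[0,0,0.05],[0,0,0.05],[0,0,0]]' --gripper '[2,2,2]'

```text
time_s: 41.25
tool_pos: [0.5081, -0.1261, 0.1193]
tool_rot: [180.0, -0.0, 13.2]
force: [-1.0, 0.3, 3.3]
grip_width: 0.0277
grasp_force: 55.0
```

The rim probes at both ends line up with tile 5's unloaded height (flush), and every tile held 14–22 N without sinking further. The tiles are home, so I'm going to park the brayer.

>>> drive_tool --angular '[[0,0,0],[0,0,0],[0,0,0],[0,0,0],[0,0,0],[0,0,0],[0,0,0],[0,0,0],[0,0,0],[0,0,0],[0,0,0],[0,0,0],[0,0,0],[0,0,0],[0,0,0],[0,0,0.06],[0,0,0.06],[0,0,0.06],[0,0,0],[0,0,0]]' --delta_pos '[[0,0,-1],[0,0,-2.5],[0,0,-2.5],[0,0,-1.2],[0.4,-2,0],[0.8,-4,0],[0.8,-4,0],[0.8,-4,0],[0.8,-4,0],[0.8,-4,0],[0.8,-4,0],[0.8,-4,0],[0.8,-4,0],[0.6,-3,0],[0.3,-1.7,0],[0,0,0],[0,0,0],[0,0,0],[0,0,0],[0,0,0]]' --gripper '[2,2,2,2,2,2,2,2,2,2,2,2,2,2,2,2,2,2,2,2]'

```text
time_s: 43.25
tool_pos: [0.4942, 0.2684, 0.1903]
tool_rot: [180.0, 0.0, 2.9]
force: [-0.4, 0.1, -4.0]
grip_width: 0.0278
grasp_force: 55.0
```

```bash
python3 - <<'E'
from h import *
s=telemetry.get_obs(); print({k:np.round(s[k],4).tolist() for k in('time_s','tool_pos','tool_rot','force','wrist_torque','grip_width','grasp_force')})
w=eyes.read_camera('wrist'); cv2.imwrite('pics/w4.png',w['pixels'][...,::-1]); print(np.array(w['origin']))
E
```

```text
{'time_s': 43.25, 'tool_pos': [0.4942, 0.2684, 0.1903], 'tool_rot': [179.9835, 0.0462, 2.9313], 'force': [-0.3938, 0.0638, -4.0364], 'wrist_torque': [0.0445, -0.0155, -0.0108], 'grip_width': 0.0278, 'grasp_force': 54.9904}
[0.57093799 0.2722023  0.33828629]
```

View pics/w4.png

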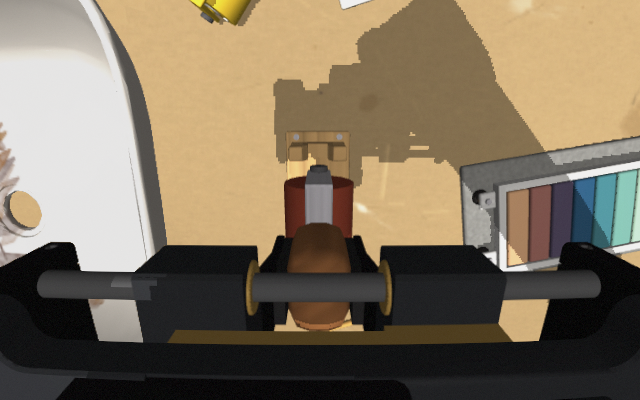

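Cradle slots at (299,150) and (334,150) sit under the yoke at (318,170), so it's aligned. I'll lower it.

>>> drive_tool --angular '[[0,0,0],[0,0,0],[0,0,0],[0,0,0],[0,0,0],[0,0,0],[0,0,0]]' --delta_pos '[[0.08,0.05,1],[0,0,1.6],[0,0,1.4],[0,0,1],[0,0,0.6],[0,0,0.6],[0,0,0]]' --gripper '[2,2,2,2,2,2,2]'

```text
time_s: 44.0
tool_pos: [0.4949, 0.2679, 0.128]
tool_rot: [180.0, 0.1, 2.9]
force: [-0.3, 0.1, -3.1]
grip_width: 0.0276
grasp_force: 55.0
```

>>> drive_tool --angular '[[0,0,0],[0,0,0],[0,0,0],[0,0,0]]' --delta_pos '[[0,0,0.5],[0,0,0.5],[0,0,0.5],[0,0,0]]' --gripper '[2,2,2,2]'

```text
time_s: 44.4
tool_pos: [0.495, 0.2679, 0.113]
tool_rot: [180.0, 0.1, 2.9]
force: [1.0, -0.3, -3.6]
grip_width: 0.0276
grasp_force: 55.0
```

>>> drive_tool --angular '[[0,0,0],[0,0,0],[0,0,0],[0,0,0]]' --delta_pos '[[0,0,0.4],[0,0,0.3],[0,0,0.2],[0,0,0]]' --gripper '[2,2,2,2]'

```text
time_s: 44.8
tool_pos: [0.4951, 0.268, 0.1044]
tool_rot: [180.0, 0.0, 2.9]
force: [0.0, 0.5, -4.5]
grip_width: 0.0278
grasp_force: 55.0
```

>>> drive_tool --angular '[[0,0,0],[0,0,0],[0,0,0]]' --delta_pos '[[0,0,0.1],[0,0,0.1],[0,0,0]]' --gripper '[2,2,2]'

```text
time_s: 45.1
tool_pos: [0.4953, 0.268, 0.1027]
tool_rot: [180.0, 0.0, 2.9]
force: [-0.3, 0.5, -3.6]
grip_width: 0.0274
grasp_force: 55.0
```

>>> drive_tool --angular '[[0,0,0],[0,0,0],[0,0,0]]' --delta_pos '[[0,0,0.08],[0,0,0.06],[0,0,0]]' --gripper '[2,2,2]'

```text
time_s: 45.4
tool_pos: [0.4954, 0.2681, 0.1016]
tool_rot: [180.0, -0.0, 2.9]
force: [-1.2, -0.5, -2.0]
grip_width: 0.0279
grasp_force: 55.0
```

>>> drive_tool --angular '[[0,0,0],[0,0,0],[0,0,0]]' --delta_pos '[[0,0,0.05],[0,0,0.05],[0,0,0]]' --gripper '[2,2,2]'

```text
time_s: 45.7
tool_pos: [0.4954, 0.2682, 0.1015]
tool_rot: [180.0, -0.0, 2.9]
force: [-3.2, -0.8, 6.3]
grip_width: 0.0274
grasp_force: 55.0
```

The brayer is seated at exactly the pickup height. I'll release it and retreat.

>>> drive_tool --angular '[[0,0,0],[0,0,0],[0,0,0],[0,0,0],[0,0,0],[0,0,0],[0,0,0],[0,0,0],[0,0,0],[0,0,0],[0,0,0],[0,0,0],[0,0,0],[0,0,0]]' --delta_pos '[[0,0,-0.1],[0,0,0],[0,0,0],[0,0,0],[0,0,0],[0,0,0],[0,0,0],[0,0,-1],[0,0,-2],[0,0,-3],[0,0,-4],[0,0,-3],[0,0,-2],[0,0,0]]' --gripper '[2.8,4,6,8,8,8,8,8,8,8,8,8,8,8]'

```text
time_s: 47.1
tool_pos: [0.4968, 0.2694, 0.2554]
tool_rot: [-179.9, -0.4, 2.9]
force: [-0.8, 0.5, -0.5]
grip_width: 0.0797
grasp_force: 0.0
```

```bash
python3 - <<'E'
from h import *
s=telemetry.get_obs(); print({k:np.round(s[k],4).tolist() for k in('time_s','tool_pos','force','grip_width')})
w=eyes.read_camera('wrist'); c=eyes.read_camera('scene')
a=cv2.resize(w['pixels'][90:290,250:640],(780,400),interpolation=cv2.INTER_CUBIC)
b=cv2.resize(c['pixels'][160:300,200:420],(314,200),interpolation=cv2.INTER_CUBIC)
g=np.zeros((200,780,3),np.uint8); g[:,:314]=b
cv2.imwrite('pics/c5.png',np.vstack([a,g])[...,::-1])
E
```

```text
{'time_s': 47.1, 'tool_pos': [0.4968, 0.2694, 0.2554], 'force': [-0.8148, 0.4711, -0.5378], 'grip_width': 0.0797}
```

View pics/c5.png

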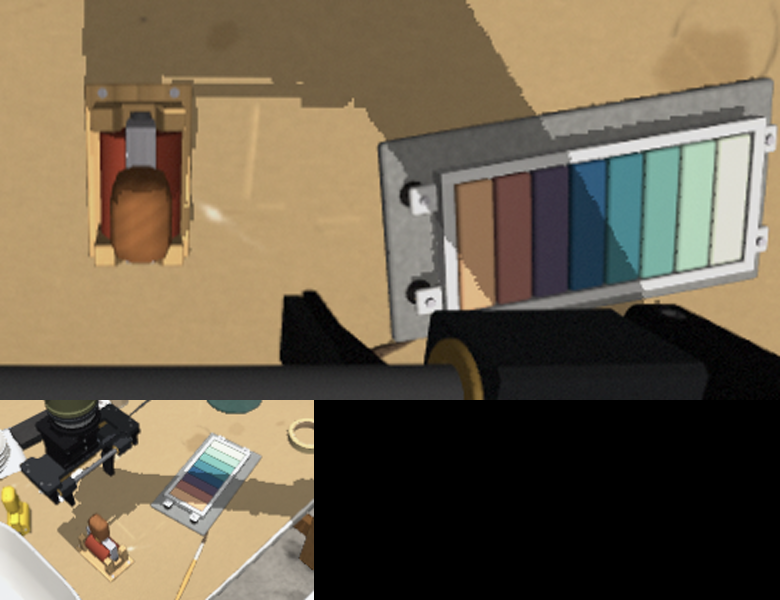

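The brayer stands upright in its cradle at crop (140,180), and the tiles look flush in the tray. Nothing else has moved, so I'm handing in.

```bash
python3 -c "
from cell import env; print(env.sign_off())"
```

```text
the job is handed in; nothing more can be done
None
```

I rolled all eight tiles down and parked the brayer upright in its cradle. I handed the job in at about 47 s without touching the jar, tape or palette tile. Every tile held 14–22 N without sinking further, and no force reading passed 22 N. That they are flush is judged by feel: I compared tile 5 directly with the rim, and the other tiles' loaded heights did not line up quite straight along the row.

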